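# Swing the torque arm against the square stop

### The arm

A 7-joint arm with a two-finger parallel gripper is mounted at the origin on the work surface. World frame = base frame: x ahead of the robot, y to its left, z up, the work surface at z = 0. Lengths are in m, angles in rad, forces in N, time in s.
With the tool pointing down it reaches from about 0.4 to 0.9 m from the base axis. Payload 5.5 kg.
Tool frame: the origin (TCP) lies where the fingers leave the gripper's body, on its centre line; the fingertips stand 66 mm ahead of it and the grasp point (between the pads) lies 47 mm ahead of it; z points along the fingers, y is the line along which they close (so a half turn about z gives the same grasp; the last joint's range is limited). The gripper opens to 92 mm and grips with 3 to 60 N. Pads are 19 mm wide; open, the fingers measure 130 mm over their backs; the gripper's body (75 mm by 190 mm) begins 47 mm behind the grasp point.
Start: joints at [-1.083, 0.501, -0.427, 1.55, 0.221, 1.138, -0.21], TCP at [0.145, 0.634, 0.292] pointing down, gripper open.
Joint ranges: [-2.88, 2.88], [-0.31, 2.03], [-1.54, 1.56], [0.2, 2.42], [-1.41, 4.55], [0.19, 2.02], [-2.57, 2.57]. Speed limits (rad/s): [2.57, 2.57, 3.14, 3.14, 3.14, 3.14, 3.14].

### API

Orientations are given as a unit quaternion [w, x, y, z].
In Python, from rig import env, cams, order gives the robot as it stands.
- The arm moves only by the tool play_rows, never from a script. Its argument "series" is a list of rows, each a list of 7 numbers: the gripper's target within -1 to 1 (shut at 1, half-way at 0, fully open at -1), then the shift along the tool's x, y, z in mm, then the turn, a rotation vector about the tool's x, y, z in rad. A call has exactly 8 rows; each row shifts and turns the commanded pose from where the row before left it, along the tool's axes as they then stand; what a row does not reach is not made up. A row lasts 1/12 s, in which the tool goes at most 41.7 mm and 7.16 degrees, less where a joint would pass 70% of its speed; a pose out of reach is approached as far as the arm can. A call with a gripper value outside its range is refused whole. The fingers move at their own pace and stop on an object; "newtons" is the grip in N (left out, the last holds). Time passes only in rows, so rows that do not move let the fingers close, or fill a call up. It gives the time, the measured TCP pose, the force, the opening and the grip force at its end, in the units of the state.
- env.get_obs(): the state, without advancing time (a new reading comes with each control period).
- cams.snapshot(name): name is "side" or "top" or "wrist"; returns a dict with "frame" (384x512x3 uint8, blue, green, red), "fx", "fy", "cx", "cy" (pixels), "distortion" ([k1, k2, p1, p2, k3] as OpenCV has them; the pictures are not rectified), "position" and "rotation" of the camera in the world; the wrist camera has in their place "T_tool_cam" (4x4, takes a point from camera to tool coordinates, whose origin is the TCP and whose axes are the flange's). Camera axes: x right, y up, looking along -z (the intrinsics and any distortion apply to the point x, -y, -z); pixel columns grow to the right and rows downward; lengths in m; the calibration is good to about 2 mm. A picture is of the moment at which its call begins: read the wrist's pose just before it. There is no depth.
- order.finish_job(): hands the job in; it is judged then, once.
Trained networks look in the newest picture that a camera, given by its name, has taken for a name from the list of things; names that differ only in an ending like _2 or _b are one class to them, and where a whole thing is asked for, a point or a joint stands for the part that bears it (a point fixed in the world has none). Each returns a list of dicts, best first, with "p" (0 to 1); they miss things now and then, are a little off and sometimes report something else, mostly with a low value. They report only what shows in the picture. A call takes as long as a camera call. They do not tell look-alikes from the thing itself.
- cams.recognise(target, camera): "box" ([centre column, centre row, width, height] in pixels, round what is visible of it).
- cams.regions_of(target, camera): "mask" (384x512 bool, what is visible of it) and "box" ([centre column, centre row, width, height] in pixels, round what is visible of it).
- cams.tip_of(target, camera): "xy" ([column, row] in pixels: a listed point, or the origin of a listed thing).
The state is a dict: "time_s": time; "joints": joint angles; "joint_velocities": joint speeds; "effort": joint torques, N m; "ee_pos": TCP position; "orientation": TCP orientation; "ft_force": force on the tool from outside, world axes, zero at the start; "wrist_torque": the same for the moment, N m; "width": opening from 0.0 (shut) to 1.0 (fully open); "gripper_force": force on a finger pad.
Only numpy, scipy, OpenCV 4.12 (cv2) and the standard library are available. Lean on these libraries where they do the work, as an engineer would, in place of code of your own. Each camera call takes 0.05 s, during which the arm holds its last target. There are 200 camera calls.

### The job

The long flat aluminium torque arm lies on the drilling jig plate with one eye over the upright pivot pin. Swing it round the pin (a sideways push near its free end does it), flat on the plate and with its eye still on the pin, until its side lies up against the square stop block (not the round stop post), with less than a finger's width of gap, so that it is ready for drilling; then leave it there.

Things in the scene. Friction and masses are not known exactly. Their poses are not given: they have to be found in the camera images.
- torque_arm: Loose flat aluminium bar, 12 mm thick, 0.2 to 0.5 kg, an eye at each end, flat on the dark jig plate (8 mm thick, fixed). Origin: centre of the pivot eye (52 mm across, 17 mm hole, on the pin), underside. x: along the bar to the free eye (46 mm across, centre at x = 190 mm); z up. Bar 36 mm wide, straight between the eyes. Starts between the stops, 45 mm or more from each. A shorter loose link is not it.
- pivot_pin (a point): Upright steel pin fixed in the jig plate, 12 mm diameter, 40 mm high above the plate. This point is on its axis at the plate's top surface, 8 mm above the bench.
- square_stop: Fixed square steel block, 36 x 36 mm, 30 mm high plus a 5 mm screw head, on the plate 125 mm from the pin, left or right of the arm. Origin: centre of its underside; z up, x and y square to its sides. The bar's straight side meets its face flat after a swing of 25 to 65 degrees; its centre is then 36 mm beside the bar's x axis, 120 mm along it.
- round_stop: Fixed round steel post, 36 mm diameter, 30 mm high plus a 5 mm screw head, on the plate at the mirror image of the square stop's place, on the other side of the arm. Origin: centre of its underside. Not the one wanted.
Not all that is in view belongs to the job. Leave any orange or purple look-alike of the torque_arm alone.

How it is judged:
At the end, for the whole second after the job is handed in: The torque arm lies still and flat on the plate (tilt under 0.1 rad) with its eye around the pin (origin within 12 mm of the pin's foot), and its straight side is within 15 mm of the square stop's face (stop centre no more than 51 mm to the side of the bar's x axis and more than 80 mm along it) (x of square_stop in the frame of torque_arm above 0.08 m and y of square_stop in the frame of torque_arm between -0.051 and 0.051 m and distance between torque_arm and pivot_pin below 0.012 m and angle between torque_arm's own z axis and vertical below 0.1 rad and linear speed of torque_arm below 0.02 m/s); the robot touches nothing.
It fails at once if the torque arm's eye is taken off the pin or lifted (distance between torque_arm and pivot_pin above 0.03 m).
It also fails if it takes over 32 s, if anything falls off the work surface, if the arm or the gripper's body presses on something with over 40 N, if the wrist force passes 120 N, or if a joint passes its speed limit or range.

## Working session

There is one attempt and no reset: what is moved stays moved. The work goes in short steps, Python scripts to look and compute and a tool call to move; the robot and the scene stay as the last step left them, time stands still between calls to the robot, and variables do not carry over. Pictures are saved under pics/ and viewed, at most 10 in all, crops included, and the job is handed in when it is done.

Besides the shell and the picture viewer there is one more tool, called after "Emit:" as name([rows], argument=value, ...), one row to a line, values as JSON. play_rows: Moves the arm, as the interface text tells. Its arguments: {"type":"object","properties":{"series":{"type":"array"},"newtons":{"type":"number"}},"required":["series"]}

```bash
mkdir -p pics
cat > h.py <<'E'
import numpy as np, cv2
from rig import env,cams,order
def ray(s,uv):
    K=np.array([[s['fx'],0,s['cx']],[0,s['fy'],s['cy']],[0,0,1.]])
    p=cv2.undistortPoints(np.array([[uv]],float),K,np.array(s['distortion'],float))[0,0]
    d=np.array(s['rotation'])@np.array([p[0],-p[1],-1.]); return np.array(s['position']),d
def at(s,uv,z):
    o,d=ray(s,uv); return o+d*(z-o[2])/d[2]
E
python3 - <<'E'
from h import *
print(env.get_obs())
for c in('top','side'):
    s=cams.snapshot(c); cv2.imwrite(f'pics/{c}.png',s['frame'])
    for n,z in(('torque_arm',.008),('pivot_pin',.008),('square_stop',.008),('round_stop',.008)):
        for r in cams.tip_of(n,c)[:4]: print(c,n,round(r['p'],2),np.round(r['xy']),np.round(at(s,r['xy'],z),3))
E
```

```text
{'time_s': 0.0, 'joints': array([-1.08278765,  0.50183091, -0.42678989,  1.55145354,  0.22080213,
        1.13830946, -0.21033522]), 'joint_velocities': array([-1.29151847e-03,  1.04783215e-03, -8.96124881e-04,  1.98445362e-04,
        1.66800732e-03,  1.14086089e-04,  9.76737825e-05]), 'effort': array([-5.15563770e-04, -5.66598415e+01, -5.81585035e+00, -2.79116213e+01,
       -6.83958968e-02,  3.11064126e-02,  1.77841571e-04]), 'ee_pos': array([0.144818  , 0.63306829, 0.29118727]), 'orientation': array([-1.37182201e-04,  1.12157753e-01,  9.93689938e-01, -9.62320591e-04]), 'ft_force': array([0.45762863, 0.11257453, 0.25242395]), 'wrist_torque': array([-0.04390725, -0.023205  , -0.02861266]), 'gripper_force': 0.0, 'width': 1.003416070161958}Traceback (most recent call last):
  File "<stdin>", line 6, in <module>
  File "h.py", line 8, in at
    o,d=ray(s,uv); return o+d*(z-o[2])/d[2]
        ~~~^^^^^^
  File "h.py", line 6, in ray
    d=np.array(s['rotation'])@np.array([p[0],-p[1],-1.]); return np.array(s['position']),d
      ~~~~~~~~~~~~~~~~~~~~~~~^~~~~~~~~~~~~~~~~~~~~~~~~~~
ValueError: matmul: Input operand 1 has a mismatch in its core dimension 0, with gufunc signature (n?,k),(k,m?)->(n?,m?) (size 3 is different from 4)
```

```bash
sed -i "s/np.array(s\['rotation'\])@/rot(s['rotation'])@/; 2a from scipy.spatial.transform import Rotation as R\ndef rot(q): return R.from_quat([q[1],q[2],q[3],q[0]]).as_matrix()" h.py
python3 - <<'E'
from h import *
for c in('top','side'):
    s=cams.snapshot(c); cv2.imwrite(f'pics/{c}.png',s['frame'])
    print(s['position'],s['rotation'])
    for n,z in(('torque_arm',.008),('pivot_pin',.008),('square_stop',.008),('round_stop',.008)):
        for r in cams.tip_of(n,c)[:4]: print(c,n,round(r['p'],2),np.round(r['xy']),np.round(at(s,r['xy'],z),3))
E
```

```text
[ 0.31578574 -0.04984843  0.90395147] [ 0.70744975  0.06564264 -0.06473294 -0.70072501]
top torque_arm 0.86 [380. 297.] [ 0.23  -0.351  0.008]
top torque_arm 0.84 [198. 129.] [0.644 0.097 0.008]
top torque_arm 0.77 [112. 265.] [0.299 0.29  0.008]
top pivot_pin 0.61 [198. 128.] [0.647 0.097 0.008]
top square_stop 0.64 [249. 140.] [ 0.615 -0.036  0.008]
top round_stop 0.75 [164. 163.] [0.553 0.18  0.008]
[0.39809935 0.94474867 0.82552347] [-0.04441526 -0.01413431  0.43293245  0.90022053]
side torque_arm 0.98 [338. 143.] [ 0.239 -0.352  0.008]
side torque_arm 0.87 [192. 227.] [0.638 0.096 0.008]
side torque_arm 0.74 [330. 295.] [0.287 0.285 0.008]
side torque_arm 0.27 [193. 227.] [0.634 0.095 0.008]
side pivot_pin 0.59 [194. 226.] [0.634 0.09  0.008]
side square_stop 0.72 [209. 197.] [ 0.615 -0.03   0.008]
side round_stop 0.52 [222. 256.] [0.545 0.188 0.008]
```

View pics/top.png

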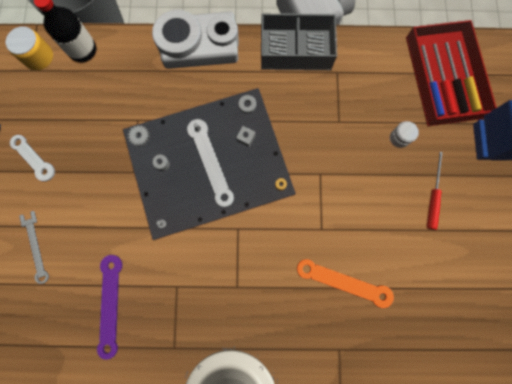

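View pics/side.png

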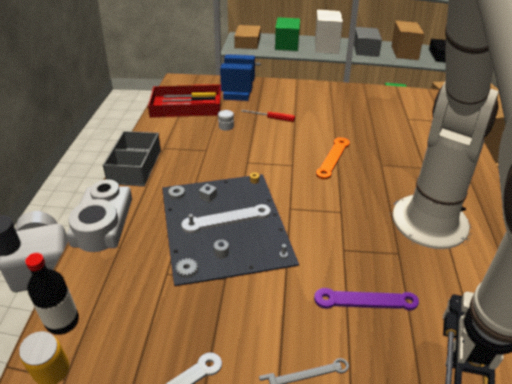

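Top view: white bar from the pin end (198,129) to the free eye (225,198). Possible confusions are purple (110,305) and orange (345,283) bars, and a short loose link (32,158). Square stop candidate is (246,135), round post (161,162), with washers or bolts at (138,135) and (248,103). I choose the white bar on the jig and check it in a crop.

Run:
```python
from h import *
s=cams.snapshot('top'); cv2.imwrite('pics/crop.png',cv2.resize(s['frame'][80:245,110:310],None,fx=4,fy=3.6,interpolation=2)[:600])
for n in('torque_arm','square_stop','round_stop'):
    for r in cams.regions_of(n,'top')[:3]:
        m=r['mask']; ys,xs=np.nonzero(m); print(n,r['p'],np.round(r['box']),xs.mean(),ys.mean(),at(s,(xs.mean(),ys.mean()),.02 if n[0]=='t' else .038))
        if n[0]=='t':
            c=cv2.minAreaRect(np.c_[xs,ys].astype(np.float32)); print(c)
for p in((198,128),(225,198)): print(at(s,p,.02))
o=env.get_obs();print(o['time_s'],rot(o['orientation']),o['ee_pos'])
```

```text
torque_arm 0.88 [211. 163.  45.  91.] 210.01885369532428 162.56787330316743 [0.55205642 0.06140809 0.02      ]
((210.82476806640625, 163.07168579101562), (92.47056579589844, 20.235824584960938), 67.7509765625)
torque_arm 0.77 [110. 307.  26. 108.] 108.86319404693761 305.04006868918145 [0.20721193 0.28712145 0.02      ]
((109.44172668457031, 306.0540771484375), (22.02202033996582, 104.30168914794922), 2.14758563041687)
torque_arm 0.63 [344. 285.  93.  50.] 347.33122229259027 283.4863837872071 [ 0.26200407 -0.27026502  0.02      ]
((345.3106384277344, 281.7428283691406), (101.76854705810547, 22.25149154663086), 22.30620574951172)
square_stop 0.76 [247. 137.  18.  19.] 245.0888888888889 136.5814814814815 [ 0.61442924 -0.02553827  0.038     ]
round_stop 0.56 [159. 163.   9.  23.] 160.09032258064516 163.01290322580644 [0.54504772 0.1812279  0.038     ]
[0.64240228 0.09485654 0.02      ]
[0.46293697 0.02191636 0.02      ]
0.8 [[-9.74834622e-01  2.22929272e-01 -1.24590137e-05]
 [ 2.22929269e-01  9.74834615e-01  1.18717134e-04]
 [ 3.86110021e-05  1.12952094e-04 -9.99999993e-01]] [0.14486178 0.63366829 0.29229459]
```

View pics/crop.png

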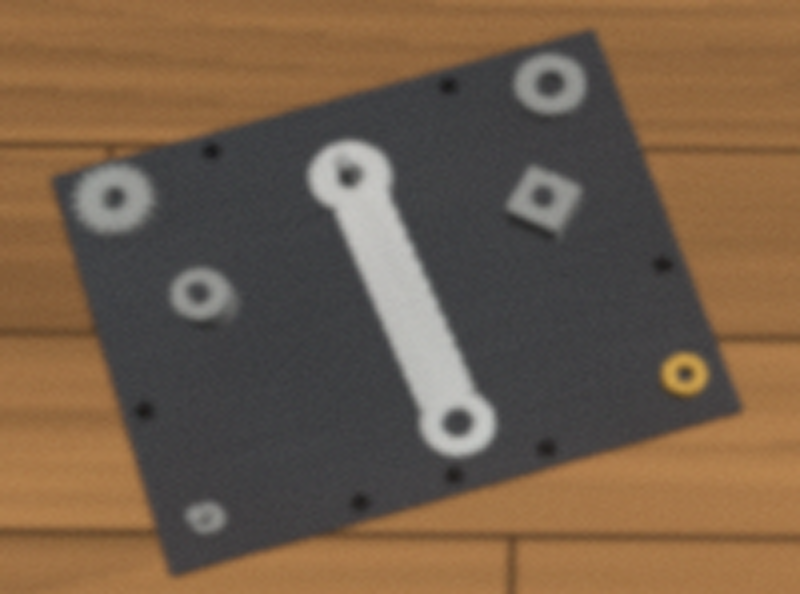

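The crop confirms the white bar, with the square stop on the right (crop 543,200) and the round post on the left (200,292). The bar must swing about 38° from 202° to 240°, so I push from its +y side with shut fingers.

Emit:
play_rows([
  [1, -28, -28.5, 7, 0, 0, 0],
  [1, -28, -28.5, 7, 0, 0, 0],
  [1, -28, -28.5, 7, 0, 0, 0],
  [1, -28, -28.5, 7, 0, 0, 0],
  [1, -28, -28.5, 7, 0, 0, 0],
  [1, -28, -28.5, 7, 0, 0, 0],
  [1, -28, -28.5, 7, 0, 0, 0],
  [1, -28, -28.5, 7, 0, 0, 0],
], newtons=20)

```text
time_s: 1.47
ee_pos: [0.3132, 0.3598, 0.2363]
orientation: [0.0, 0.112, 0.994, 0.0]
ft_force: [0.9, 0.3, -0.1]
width: 0.47
gripper_force: 0.0
```

Emit:
play_rows([
  [1, -28, -28.5, 7, 0, 0, 0],
  [1, -28, -28.5, 7, 0, 0, 0],
  [1, -28, -28.5, 7, 0, 0, 0],
  [1, -28, -28.5, 7, 0, 0, 0],
  [1, -28, -28.5, 7, 0, 0, 0],
  [1, -28, -28.5, 7, 0, 0, 0],
  [1, -28, -28.5, 7, 0, 0, 0],
  [1, -28, -28.5, 7, 0, 0, 0],
])

```text
time_s: 2.13
ee_pos: [0.4809, 0.0876, 0.1803]
orientation: [0.001, 0.112, 0.994, 0.0]
ft_force: [0.6, 1.0, -0.2]
width: 0.005
gripper_force: 0.0
```

Emit:
play_rows([
  [1, 0, 0, 0, 0, 0, 0.1],
  [1, 0, 0, 0, 0, 0, 0.1],
  [1, 0, 0, 0, 0, 0, 0.1],
  [1, 0, 0, 0, 0, 0, 0],
  [1, 0, 0, 0, 0, 0, 0],
  [1, 0, 0, 0, 0, 0, 0],
  [1, 0, 0, 0, 0, 0, 0],
  [1, 0, 0, 0, 0, 0, 0],
])

```text
time_s: 2.8
ee_pos: [0.4799, 0.0895, 0.1803]
orientation: [0.0, 0.258, 0.966, 0.0]
ft_force: [-0.0, -0.7, 0.5]
width: 0.003
gripper_force: 0.0
```

Run:
```python
from h import *
o=env.get_obs();M=rot(o['orientation']);print(o['time_s'],M.round(3),o['ee_pos'],o['width'])
s=cams.snapshot('wrist');cv2.imwrite('pics/w.png',s['frame'])
T=np.array(s['T_tool_cam'])
s['position']=o['ee_pos']+M@T[:3,3]; C=M@T[:3,:3]; q=R.from_matrix(C).as_quat(); s['rotation']=[q[3],*q[:3]]
for n,z in(('torque_arm',.008),('pivot_pin',.008),('square_stop',.008),('round_stop',.008)):
    for r in cams.tip_of(n,'wrist')[:2]: print(n,round(r['p'],2),np.round(r['xy']),np.round(at(s,r['xy'],z),3))
for r in cams.regions_of('torque_arm','wrist')[:2]:
    c,_=cv2.findContours(r['mask'].astype(np.uint8),0,2); c=max(c,key=cv2.contourArea)[:,0]
    p=np.array([at(s,x,.02)[:2] for x in c]); print(r['p'],cv2.minAreaRect(p.astype(np.float32)))
```

```text
2.8 [[-0.866  0.499  0.   ]
 [ 0.499  0.866  0.   ]
 [-0.     0.    -1.   ]] [0.47994096 0.08950552 0.18031629] 0.0033072237938591704
pivot_pin 0.37 [382. 213.] [0.554 0.179 0.008]
round_stop 0.8 [381. 210.] [0.55  0.179 0.008]
0.8 ((0.47455281019210815, 0.027325797826051712), (0.06793193519115448, 0.04745620861649513), 16.104413986206055)
```

View pics/w.png

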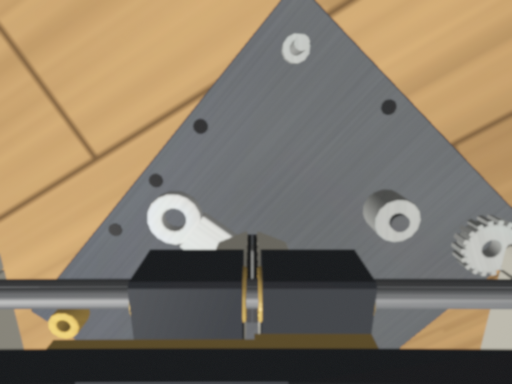

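Wrist view: free eye at (174,218), round post at (392,215). The fingers are above the clear plate between them, as planned, so I descend and then push.

Emit:
play_rows([
  [1, 0, 0, 25, 0, 0, 0],
  [1, 0, 0, 25, 0, 0, 0],
  [1, 0, 0, 25, 0, 0, 0],
  [1, 0, 0, 15, 0, 0, 0],
  [1, 0, 0, 6, 0, 0, 0],
  [1, 0, 0, 6, 0, 0, 0],
  [1, 0, 0, 0, 0, 0, 0],
  [1, 0, 0, 0, 0, 0, 0],
])

```text
time_s: 3.77
ee_pos: [0.4804, 0.0894, 0.0787]
orientation: [0.0, 0.259, 0.966, 0.0]
ft_force: [-0.8, -0.4, -0.5]
width: 0.005
gripper_force: 0.0
```

Emit:
play_rows([
  [1, -6, -4, 0, 0, 0, 0],
  [1, -6, -4, 0, 0, 0, 0],
  [1, -6, -4, 0, 0, 0, 0],
  [1, -6, -4, 0, 0, 0, 0],
  [1, -6, -4, 0, 0, 0, 0],
  [1, -6, -4, 0, 0, 0, 0],
  [1, -6, -4, 0, 0, 0, 0],
  [1, -6, -4, 0, 0, 0, 0],
])

```text
time_s: 4.43
ee_pos: [0.5057, 0.0372, 0.0783]
orientation: [-0.0, 0.259, 0.966, 0.0]
ft_force: [-1.1, 2.9, 3.5]
width: 0.005
gripper_force: 2.1
```

Emit:
play_rows([
  [1, -6, -3.5, 0, 0, 0, 0],
  [1, -6, -3.5, 0, 0, 0, 0],
  [1, -6, -3.5, 0, 0, 0, 0],
  [1, -6, -3.5, 0, 0, 0, 0],
  [1, -6, -3.5, 0, 0, 0, 0],
  [1, -6, -3.5, 0, 0, 0, 0],
  [1, -4, -2, 0, 0, 0, 0],
  [1, -2, -1, 0, 0, 0, 0],
])

```text
time_s: 5.1
ee_pos: [0.5302, -0.0056, 0.078]
orientation: [0.0, 0.26, 0.966, -0.0]
ft_force: [-1.0, 1.7, -0.3]
width: 0.008
gripper_force: 0.6
```

Run:
```python
from h import *
o=env.get_obs();print(o['time_s'],o['ee_pos'],o['ft_force'])
f=[]
for c in('top','side'):
    s=cams.snapshot(c); f.append(s['frame'])
    for n in('torque_arm','pivot_pin','square_stop'):
        for r in cams.tip_of(n,c)[:3]: print(c,n,round(r['p'],2),np.round(r['xy']),np.round(at(s,r['xy'],.008),3))
cv2.imwrite('pics/m.png',np.hstack([cv2.resize(f[0][80:245,110:310],(400,330)),cv2.resize(f[1][150:300,140:320],(400,330))]))
```

```text
5.1 [ 0.53020127 -0.00562092  0.07798841] [-1.02201936  1.73546658 -0.33438865]
top torque_arm 0.89 [381. 297.] [ 0.231 -0.352  0.008]
top pivot_pin 0.62 [198. 127.] [0.649 0.097 0.008]
side torque_arm 0.85 [325. 301.] [0.297 0.301 0.008]
side torque_arm 0.78 [191. 227.] [0.639 0.096 0.008]
side torque_arm 0.64 [340. 144.] [ 0.236 -0.345  0.008]
side pivot_pin 0.62 [191. 229.] [0.639 0.103 0.008]
side square_stop 0.58 [210. 198.] [ 0.61  -0.024  0.008]
```

View pics/m.png

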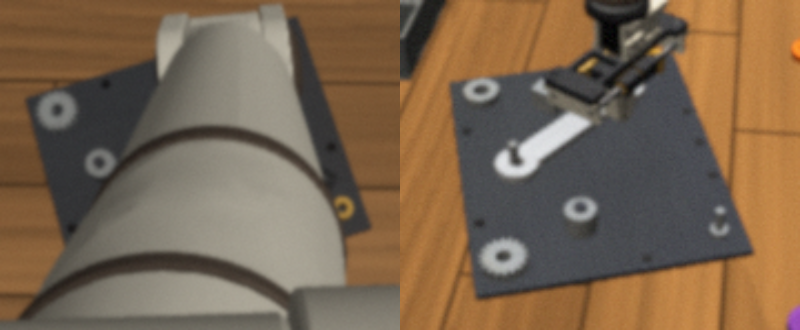

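The bar (side view) swings properly with its eye on the pin, and the stop is still not reached. I close the rest slowly, watching the force.

Emit:
play_rows([
  [1, -2, -0.7, 0, 0, 0, 0],
  [1, -2, -0.7, 0, 0, 0, 0],
  [1, -2, -0.7, 0, 0, 0, 0],
  [1, -2, -0.7, 0, 0, 0, 0],
  [1, -2, -0.7, 0, 0, 0, 0],
  [1, -1, -0.5, 0, 0, 0, 0],
  [1, -1, 0, 0, 0, 0, 0],
  [1, 0, 0, 0, 0, 0, 0],
])

```text
time_s: 6.17
ee_pos: [0.5381, -0.0141, 0.0782]
orientation: [-0.0, 0.26, 0.966, -0.0]
ft_force: [-0.6, 0.8, 0.2]
width: 0.006
gripper_force: 0.3
```

Emit:
play_rows([
  [1, -1, 0, 0, 0, 0, 0],
  [1, -1, 0, 0, 0, 0, 0],
  [1, -1, 0, 0, 0, 0, 0],
  [1, -1, 0, 0, 0, 0, 0],
  [1, 0, 0, 0, 0, 0, 0],
  [1, 0, 0, 0, 0, 0, 0],
  [1, 0, 0, 0, 0, 0, 0],
  [1, 0, 0, 0, 0, 0, 0],
])

```text
time_s: 6.83
ee_pos: [0.5419, -0.0158, 0.0783]
orientation: [0.0, 0.259, 0.966, 0.0]
ft_force: [0.2, -0.1, -0.1]
width: 0.003
gripper_force: 0.1
```

Emit:
play_rows([
  [1, 6, 0, 0, 0, 0, 0],
  [1, 8, 0, 0, 0, 0, 0],
  [1, 10, 0, 0, 0, 0, 0],
  [1, 6, 0, -10, 0, 0, 0],
  [1, 0, 0, -35, 0, 0, 0],
  [1, 0, 0, -35, 0, 0, 0],
  [1, 0, 0, -35, 0, 0, 0],
  [1, 0, 0, 0, 0, 0, 0],
])

```text
time_s: 7.5
ee_pos: [0.5191, 0.0, 0.2004]
orientation: [0.006, 0.259, 0.966, 0.002]
ft_force: [0.6, -0.3, 0.5]
width: 0.001
gripper_force: 0.0
```

Emit:
play_rows([
  [1, 15, 35, 0, 0, 0, 0],
  [1, 15, 35, 0, 0, 0, 0],
  [1, 15, 35, 0, 0, 0, 0],
  [1, 15, 35, 0, 0, 0, 0],
  [1, 15, 35, 0, 0, 0, 0],
  [1, 15, 35, 0, 0, 0, 0],
  [1, 15, 35, 0, 0, 0, 0],
  [1, 0, 0, 0, 0, 0, 0],
])

```text
time_s: 8.17
ee_pos: [0.5454, 0.275, 0.1944]
orientation: [-0.0, 0.254, 0.967, 0.004]
ft_force: [-0.3, 1.4, -0.4]
width: 0.007
gripper_force: 0.0
```

Run:
```python
from h import *
s=cams.snapshot('top'); cv2.imwrite('pics/e.png',cv2.resize(s['frame'][80:245,110:310],None,fx=4,fy=3.6,interpolation=2)[:600])
for n in('torque_arm','pivot_pin','square_stop'):
    for r in cams.tip_of(n,'top')[:2]: print(n,round(r['p'],2),np.round(r['xy']),np.round(at(s,r['xy'],.008),3))
for r in cams.regions_of('torque_arm','top')[:3]:
    ys,xs=np.nonzero(r['mask']); p=np.array([at(s,x,.02)[:2] for x in zip(xs,ys)]); d=np.linalg.svd(p-p.mean(0),full_matrices=False)[2][0]; print(r['p'],p.mean(0),np.degrees(np.arctan2(*d[::-1])),cv2.minAreaRect(p.astype(np.float32)))
```

```text
torque_arm 0.76 [113. 264.] [0.3   0.29  0.008]
torque_arm 0.73 [198. 131.] [0.64  0.098 0.008]
pivot_pin 0.91 [199. 127.] [0.649 0.095 0.008]
square_stop 0.64 [247. 143.] [ 0.608 -0.03   0.008]
0.84 [0.20660676 0.28724229] -178.60027637608633 ((0.20653358101844788, 0.28403183817863464), (0.23213766515254974, 0.05275728926062584), 3.233726739883423)
0.62 [0.59090671 0.01615833] -119.61391903370318 ((0.5922890305519104, 0.015229053795337677), (0.2417396456003189, 0.05253958702087402), 60.97291564941406)
0.62 [ 0.26319952 -0.26799716] 70.42606971385761 ((0.26662951707839966, -0.26389017701148987), (0.23484982550144196, 0.054741743952035904), 68.79840087890625)
```

View pics/e.png

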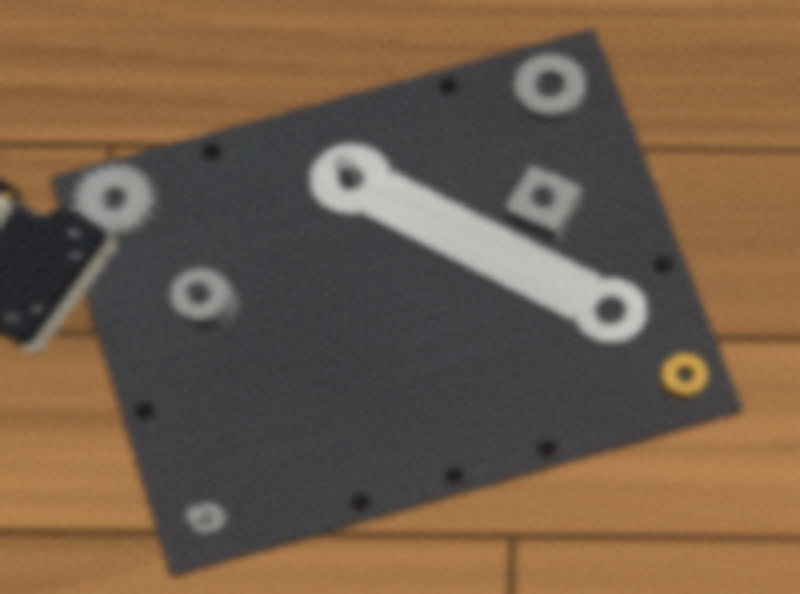

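The bar lies along the square stop, eye on the pin (348,178), stop at (543,200). The lateral distance comes out near 39 mm (limit 51 mm), and the robot is clear.

```bash
python3 -c "
from rig import order
print(order.finish_job())"
```

```text
the job is handed in; nothing more can be done
None
```

I swung the torque arm round the pin until it lay against the square stop, with an estimated gap of about 3 mm and its eye still on the pin. The robot was clear of everything when I handed the job in, but finish_job() returned no verdict.

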